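Close the lid of the loaded thermal cycler

ROBOT

A 7-joint arm with a two-finger parallel gripper is mounted at the origin on the work surface. World frame = base frame: x ahead of the robot, y to its left, z up, the work surface at z = 0. Lengths are in m, angles in rad, forces in N, time in s.
With the tool pointing down it reaches from about 0.35 to 0.9 m from the base axis. Payload 8.1 kg.
Tool frame: the origin (TCP) lies midway between the tips of the shut fingers; the grasp point (between the pads) lies 19 mm behind it; z points along the fingers, x is the direction in which the jaws open and shut, and the axes are right-handed (so a half turn about z gives the same grasp; the last joint's range is limited). The gripper opens to 92 mm and grips with 3 to 60 N. Pads are 19 mm wide; open, the fingers measure 130 mm over their backs; the gripper's body (75 mm by 190 mm) begins 47 mm behind the grasp point.
Start: joints at [1.017, 0.434, 0.025, 1.573, -0.012, 1.134, -0.075], TCP at [0.272, -0.563, 0.227] pointing down, gripper open.
Joint ranges: [-2.62, 2.62], [-0.44, 2.09], [-1.27, 1.32], [0.08, 2.57], [-1.32, 4.46], [0.12, 2], [-2.74, 2.74]. Speed limits (rad/s): [2.22, 2.22, 3.01, 3.01, 3.14, 3.14, 3.14].

INTERFACE

Orientations are given as a rotation vector (axis times angle).
In Python, from cell import arm gives the robot as it stands.
- The arm moves only by the tool jog_arm, never from a script. Its argument "commands" is a list of rows, each an object with "translation": the shift along the tool's x, y, z in mm, a list of three; "turn": the turn, a rotation vector about the tool's x, y, z in rad, a list of three. A call has 1 to 12 rows; each row is the pose to reach, as a shift and turn from the pose commanded when the call began, along the tool's axes at that moment; what a row does not reach only later rows make up. A row lasts 1/12 s, in which the tool goes at most 41.7 mm and 7.16 degrees, less where a joint would pass 70% of its speed; a pose out of reach is approached as far as the arm can. A call with a gripper value outside its range is refused whole. "claw" is the closure, from -1 (fully open) to 1 (shut), so that 0 is half open, set as the call begins (left out, the last holds). The fingers move at their own pace and stop on an object; "grip_force" is the grip in N (left out, the last holds). Time passes only in rows, so rows that repeat a pose let the fingers close. It gives the time, the measured TCP pose, the force and the opening at its end, in the units of the state.
- arm.observe(): the state, without advancing time (a new reading comes with each control period).
- arm.get_image(name): name is "scene" or "top" or "wrist"; returns the picture (384x512x3 uint8, blue, green, red); there is no depth.
- arm.camera_info(name): a dict with "vertical_fov" (degrees; the focal length in pixels is half the picture's height over the tangent of half this angle, whatever the lens; pixels are square), "cx", "cy" (the principal point, pixels), "eye" and "rotation" of the camera in the world. Camera axes: x right, y up, looking along -z (the intrinsics and any distortion apply to the point x, -y, -z); pixel columns grow to the right and rows downward; lengths in m; the calibration is good to about 2 mm. The wrist camera is an equidistant fisheye: a pixel r from the principal point sees the ray r / f radians off the axis. A picture is of the moment at which its call begins: read the wrist's pose just before it. camera_info takes no time and is no camera call; for the wrist camera it gives the pose at the moment of the call.
- arm.sign_off(): hands the job in, once; it reports no verdict.
Trained networks look in the newest picture that a camera, given by its name, has taken for a name from the list of things; names that differ only in an ending like _2 or _b are one class to them, and where a whole thing is asked for, a point or a joint stands for the part that bears it (a point fixed in the world has none). Each returns a list of dicts, best first, with "confidence" (0 to 1); they miss things now and then, are a little off and sometimes report something else, mostly with a low value. They report only what shows in the picture. A call takes as long as a camera call.
- arm.trace(camera, query): "region" (384x512 bool, what is visible of it) and "box" ([left, top, width, height] in pixels, round what is visible of it).
- arm.landmark_of(camera, query): "at" ([column, row] in pixels: a listed point, or the origin of a listed thing).
The state is a dict: "clock": time; "joints": joint angles; "dq": joint speeds; "joint_efforts": joint torques, N m; "position": TCP position; "ee_rot": TCP orientation; "force": force on the tool from outside, world axes, zero at the start; "ft_torque": the same for the moment, N m; "width": opening from 0.0 (shut) to 1.0 (fully open).
Only numpy, scipy, OpenCV 4.12 (cv2) and the standard library are available. Lean on these libraries where they do the work, as an engineer would, in place of code of your own. Each camera call takes 0.05 s, during which the arm holds its last target. There are 200 camera calls.

TASK

Two small thermal cyclers and a dark heating block stand in a row on the lab bench, the cyclers' lids up. Gently lower the lid of the one that has sample tubes in its block until it is fully shut, and leave the lid of the empty machine open as it is.

Things in the scene. Friction and masses are not known exactly. Their poses are not given: they have to be found in the camera images.
- cycler: Loaded thermal cycler, fixed: beige, 210 mm deep (x), 130 wide (y), 100 high, sloped front with screen at -x. Three rows of eight white tubes stand in the metal block in its top (the other machine's block has only dark holes). Origin: centre of its underside, on the bench; x from front to back, z up. The lid's hinge runs along y at x = +95, z = 100 mm.
- cycler_lid (a joint): Loaded cycler's lid angle: 0 = shut, flat; 1.57 = straight up; starts at 1.05 to 1.45. A friction hinge holds the lid where it is left; about 1 to 3 N square to it at its front edge lowers it. Lid: plate 125 mm long from hinge to front edge, 110 wide, 22 thick, underside level with the hinge when shut (upper face then 122 mm above the bench); about 0.35 kg.
- cycler_lid_edge (a point): Tip of the grey lip at the middle of that lid's front edge, 143 mm from the hinge. The lip sticks 18 mm out from the lid, is 60 mm wide and 10 mm thick; the point lies at half its thickness, 9 mm above the lid's underside. Axes with the lid shut: x to the machine's back, y along the hinge, z up; they turn with the lid.
- spare_lid_edge (a point): The same point on the lid of the other, identical but empty cycler, which is also open (1.05 to 1.45 rad) and must stay so.

How it is judged:
At the end, for the whole second after the job is handed in: The loaded cycler's lid is shut to within 0.08 rad (its front edge no more than about 10 mm up), and the empty cycler's lid is within 30 mm of where it started (value of joint cycler_lid below 0.08 rad and distance of spare_lid_edge from where it was at the start of the episode below 0.03 m); the robot touches nothing.
It fails at once if the lid of the loaded cycler is slammed (it closes faster than 4 rad/s) (velocity of joint cycler_lid below -4 rad/s).
It fails at once if the empty cycler's lid is moved by more than 30 mm (distance of spare_lid_edge from where it was at the start of the episode above 0.03 m).
It also fails if it takes over 27 s, if anything falls off the work surface, if the arm or the gripper's body presses on something with over 40 N, if the wrist force passes 120 N, or if a joint passes its speed limit or range.

## Working session

There is one attempt and no reset: what is moved stays moved. The work goes in short steps, Python scripts to look and compute and a tool call to move; the robot and the scene stay as the last step left them, time stands still between calls to the robot, and variables do not carry over. Pictures are saved under pics/ and viewed, about 8 in all and at most 12, crops included, and the job is handed in when it is done.

Besides the shell and the picture viewer there is one more tool, called after "Call:" as name(argument=value, ...) on one line, values as JSON. jog_arm: Moves the arm, as the interface text tells. Its arguments: {"type":"object","properties":{"commands":{"type":"array","items":{"type":"object","properties":{"translation":{"type":"array","items":{"type":"number"}},"turn":{"type":"array","items":{"type":"number"}}}}},"claw":{"type":"number"},"grip_force":{"type":"number"}},"required":["commands"]}

```bash
mkdir -p pics; ls
cat > h.py <<'E'
import numpy as np, cv2
from cell import arm
from scipy.spatial.transform import Rotation as R
def ray(name,px,info=None):
    c=info or arm.camera_info(name); f=192/np.tan(np.radians(c["vertical_fov"])/2)
    d=np.array([(px[0]-c["cx"])/f,-(px[1]-c["cy"])/f,-1.0]); 
    return np.array(c["eye"]),np.array(c["rotation"])@(d/np.linalg.norm(d))
def proj(name,p):
    c=arm.camera_info(name); f=192/np.tan(np.radians(c["vertical_fov"])/2)
    q=np.array(c["rotation"]).T@(np.asarray(p)-np.array(c["eye"]))
    return np.array([c["cx"]-f*q[0]/q[2], c["cy"]+f*q[1]/q[2]])
E
python3 - <<'E'
from h import *
ims=[]
for n in("scene","top"):
    im=arm.get_image(n); ims.append(im)
    c=arm.camera_info(n); print(n,{k:np.round(v,4).tolist() for k,v in c.items() if k!="name" and not isinstance(v,str)})
    for q in("cycler","cycler_lid_edge","spare_lid_edge"):
        print(q,[(np.round(r["at"]).tolist(),round(r["confidence"],2)) for r in arm.landmark_of(n,q)])
    for q in("cycler","cycler_lid"): print(q,[(r["box"],round(r["confidence"],2)) for r in arm.trace(n,q)])
    cv2.imwrite(f"pics/{n}1.png",im)
s=arm.observe(); print({k:np.round(v,3).tolist() for k,v in s.items()})
E
```

```text
pics
scene {'vertical_fov': 49.6256, 'cx': 250.7677, 'cy': 191.9335, 'eye': [1.1915, 0.0008, 0.6973], 'rotation': [0.6481, 0.655, 1.4415]}
cycler [([357.0, 212.0], 0.97)]
cycler_lid_edge [([388.0, 140.0], 0.8)]
spare_lid_edge [([249.0, 156.0], 0.82)]
cycler []
cycler_lid [([361.8, 134.9, 52.1, 81.6], 0.84)]
top {'vertical_fov': 55.7905, 'cx': 253.6743, 'cy': 188.6697, 'eye': [0.4143, -0.0251, 0.795], 'rotation': [0.1237, -0.0684, -1.5791]}
cycler [([137.0, 196.0], 0.85), ([81.0, 159.0], 0.57)]
cycler_lid_edge [([78.0, 158.0], 0.88)]
spare_lid_edge [([250.0, 126.0], 0.8)]
cycler [([50.5, 129.9, 133.4, 121.1], 0.79)]
cycler_lid [([51.9, 129.7, 81.9, 41.8], 0.89)]
{'clock': 0.6, 'joints': [1.017, 0.435, 0.025, 1.573, -0.012, 1.134, -0.075], 'dq': [0.0, 0.0, -0.0, -0.001, 0.001, 0.001, -0.0], 'joint_efforts': [-0.001, -66.734, 0.984, -31.469, -0.06, 0.033, 0.0], 'position': [0.272, -0.563, 0.227], 'ee_rot': [2.662, -1.669, -0.0], 'force': [-0.13, -0.176, 0.683], 'ft_torque': [0.039, -0.013, -0.022], 'width': 0.999}
```

View pics/scene1.png

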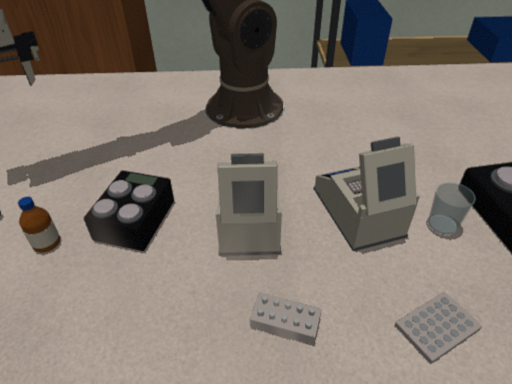

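View pics/top1.png

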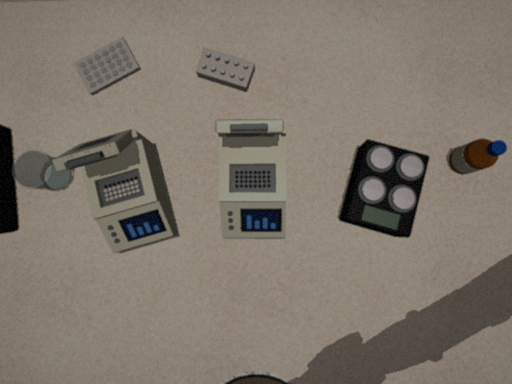

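```bash
sed -i 's/np.array(c\["rotation"\])/R.from_rotvec(c["rotation"]).as_matrix()/' h.py
python3 - <<'E'
from h import *
def tri(a,b):
    (e1,d1),(e2,d2)=ray("scene",a),ray("top",b)
    t=np.linalg.lstsq(np.c_[d1,-d2],e2-e1,rcond=None)[0]
    p,q=e1+t[0]*d1,e2+t[1]*d2; return (p+q)/2,np.linalg.norm(p-q)
for n,a,b in(("cyc",(357,212),(137,196)),("edge",(388,140),(78,158)),("spare",(249,156),(250,126))): print(n,*tri(a,b))
s=arm.observe(); print(R.from_rotvec(s["ee_rot"]).as_matrix().round(3))
E
```

```text
cyc [4.98780930e-01 2.60417080e-01 4.27911087e-04] 0.0044969486978869225
edge [0.53658747 0.27505833 0.23252806] 0.0028679174370157897
spare [0.58297829 0.00213031 0.23725994] 0.005773610092898604
[[ 0.436 -0.9   -0.   ]
 [-0.9   -0.436  0.   ]
 [-0.     0.    -1.   ]]
```

```bash
cat >> h.py <<'E'
def plane(name,px,z):
    e,d=ray(name,px); return e+d*(z-e[2])/d[2]
E
python3 - <<'E'
from h import *
for z in(0,):
  a,b=plane("top",(119,250),z),plane("top",(178,235),z); print("front",a,b,np.degrees(np.arctan2(a[0]-b[0],b[1]-a[1])),np.linalg.norm(a-b))
  a,b=plane("scene",(358,243),z),plane("scene",(412,234),z);d=b-a; print("back",a,b,np.degrees(np.arctan2(-d[0],d[1])),np.linalg.norm(d))
  a,b=plane("top",(119,250),0),plane("top",(178,235),0)
  o=np.array([.4988,.2604])
im=arm.get_image("scene"); im2=arm.get_image("top")
for yaw in (12,16,20):
  for nm,I in(("scene",im),("top",im2)):
    J=cv2.resize(I,None,fx=1,fy=1).copy()
    Y=np.radians(yaw);ex=np.array([np.cos(Y),np.sin(Y),0]);ey=np.array([-np.sin(Y),np.cos(Y),0])
    O=np.array([.4988,.2604,0])
    a=1.12
    P=lambda u,v,w:tuple(np.round(proj(nm,O+u*ex+v*ey+w*np.array([0,0,1]))).astype(int).tolist())
    base=[P(u,v,0) for u,v in((-.105,-.065),(.105,-.065),(.105,.065),(-.105,.065))]
    L=lambda r,v,t:P(.095-r*np.cos(a)+t*np.sin(a),v,.1+r*np.sin(a)+t*np.cos(a))
    lid=[L(0,-.055,.022),L(.125,-.055,.022),L(.125,.055,.022),L(0,.055,.022)]
    cv2.polylines(J,[np.array(base)],1,(0,0,255),1);cv2.polylines(J,[np.array(lid)],1,(0,255,0),1)
    c=J[100:260,290:450] if nm=="scene" else J[110:270,30:190]
    cv2.imwrite(f"/tmp/{nm}{yaw}.png",cv2.resize(c,(266,266),interpolation=cv2.INTER_CUBIC))
cv2.imwrite("pics/fit.png",np.vstack([np.hstack([cv2.imread(f"/tmp/{n}{y}.png") for y in(12,16,20)]) for n in("scene","top")]))
E
```

```text
front [0.38030026 0.29921689 0.        ] [0.41187348 0.16930961 0.        ] -166.33945752118228 0.13368908453885256
back [0.59492498 0.23982995 0.        ] [0.5731461  0.36560457 0.        ] 9.823813643912754 0.12764628462905678
```

View pics/fit.png

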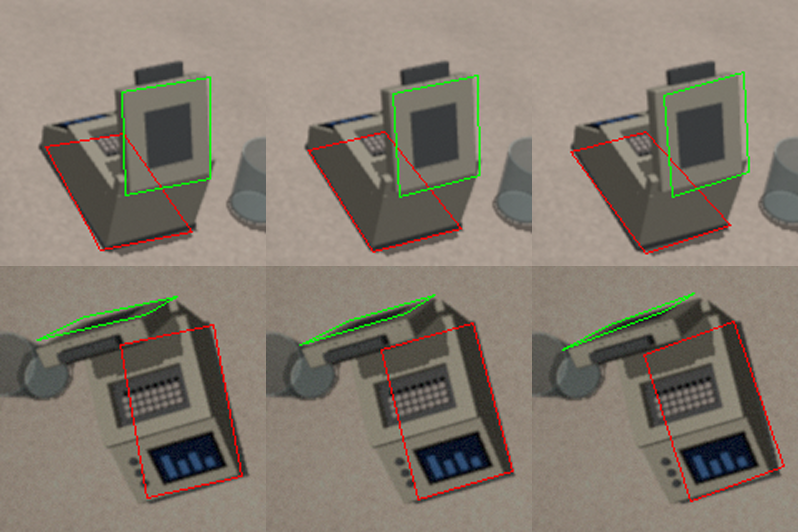

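```bash
cat >> h.py <<'E'
Y=np.radians(13);ex=np.array([np.cos(Y),np.sin(Y),0]);ey=np.array([-np.sin(Y),np.cos(Y),0]);ez=np.array([0,0,1.])
O=np.array([.4988,.2604,0])
def tcp(a,r=.112,back=0):
    return O+ex*(.095-r*np.cos(a)+.022*np.sin(a)+.0095+back)+ey*.003+ez*(.1+r*np.sin(a)+.022*np.cos(a))
def shift(p,s=None):
    s=s or arm.observe(); return (R.from_rotvec(s["ee_rot"]).inv().apply(p-np.array(s["position"]))*1000).round(1)
E
python3 - <<'E'
from h import *
p=tcp(1.12,back=.03); q=p.copy(); q[2]=.40
print(p,shift(q),shift(p))
E
```

```text
[0.60092682 0.28705675 0.21039626] [-621.6 -665.9 -173.3] [-621.6 -665.9   16.3]
```

Call:
jog_arm(commands=[{"translation": [0,0,-40]},{"translation": [0,0,-80]},{"translation": [0,0,-120]},{"translation": [0,0,-160]},{"translation": [0,0,-174]},{"translation": [-27,-29,-174]},{"translation": [-54,-58,-174]},{"translation": [-81,-87,-174]},{"translation": [-108,-116,-174]},{"translation": [-135,-145,-174]},{"translation": [-162,-174,-174]},{"translation": [-189,-203,-174]}], claw=1, grip_force=20)

```text
schema error: expected keys translation, turn
```

Call:
jog_arm(commands=[{"translation": [-27,-29,0]},{"translation": [-54,-58,0]},{"translation": [-81,-87,0]},{"translation": [-108,-116,0]},{"translation": [-135,-145,0]},{"translation": [-162,-174,0]},{"translation": [-189,-203,0]},{"translation": [-216,-232,0]},{"translation": [-243,-260,0]},{"translation": [-270,-289,0]},{"translation": [-297,-318,0]},{"translation": [-324,-347,0]}])

```text
schema error: expected keys translation, turn
```

Run:
```python
from h import *
s=arm.observe();print(s["clock"],s["position"],s["ee_rot"],s["force"],s["width"],s["joints"])
q=tcp(1.12,back=.03);q[2]=.4; print(shift(q))
Rt=np.c_[ -ey, np.cross(-ez,-ey), -ez]
print((R.from_rotvec(s["ee_rot"]).inv()*R.from_matrix(Rt)).as_rotvec())
```

```text
0.7 [ 0.27229472 -0.56256856  0.22674858] [ 2.66162668e+00 -1.66889585e+00  6.35478781e-05] [-0.54584051 -0.33224319 -0.50077352] 0.9976898258021528 [ 1.01738489  0.43447297  0.02498731  1.57322558 -0.01160656  1.13399336
 -0.0751413 ]
[-621.6 -665.9 -173.3]
[-8.45237214e-06 -4.50786758e-05  2.23800910e-01]
```

Call:
jog_arm(commands=[{"translation": [0,0,-40],"turn": [0,0,0]},{"translation": [0,0,-80],"turn": [0,0,0]},{"translation": [0,0,-120],"turn": [0,0,0]},{"translation": [0,0,-160],"turn": [0,0,0]},{"translation": [0,0,-174],"turn": [0,0,0]},{"translation": [-27,-29,-174],"turn": [0,0,0]},{"translation": [-54,-58,-174],"turn": [0,0,0]},{"translation": [-81,-87,-174],"turn": [0,0,0]},{"translation": [-108,-116,-174],"turn": [0,0,0]},{"translation": [-135,-145,-174],"turn": [0,0,0]},{"translation": [-162,-174,-174],"turn": [0,0,0]},{"translation": [-189,-203,-174],"turn": [0,0,0]}], claw=1, grip_force=20)

```text
clock: 1.7
position: [0.3729, -0.3021, 0.401]
ee_rot: [2.661, -1.669, 0.001]
force: [0.5, 0.6, 0.3]
width: 0.178
```

Call:
jog_arm(commands=[{"translation": [-27,-29,0],"turn": [0,0,0]},{"translation": [-54,-58,0],"turn": [0,0,0]},{"translation": [-81,-87,0],"turn": [0,0,0]},{"translation": [-108,-116,0],"turn": [0,0,0]},{"translation": [-135,-145,0],"turn": [0,0,0]},{"translation": [-162,-174,0],"turn": [0,0,0]},{"translation": [-189,-203,0],"turn": [0,0,0]},{"translation": [-216,-232,0],"turn": [0,0,0]},{"translation": [-243,-260,0],"turn": [0,0,0]},{"translation": [-270,-289,0],"turn": [0,0,0]},{"translation": [-297,-318,0],"turn": [0,0,0]},{"translation": [-324,-347,0],"turn": [0,0,0]}])

```text
clock: 2.7
position: [0.5443, 0.1405, 0.4009]
ee_rot: [-2.661, 1.67, -0.001]
force: [1.0, -1.1, -0.6]
width: 0.008
```

```bash
cat > st.py <<'E'
from h import *
import sys
s=arm.observe();print(s["clock"],np.round(s["position"],4),np.round(s["ee_rot"],3),np.round(s["force"],1),round(s["width"],2),np.round(s["joints"],2))
q=tcp(1.12,back=.03);q[2]=.4; print(shift(q))
Rt=np.c_[ -ey, np.cross(-ez,-ey), -ez]
print((R.from_rotvec(s["ee_rot"]).inv()*R.from_matrix(Rt)).as_rotvec())
E
python3 st.py
```

```text
2.7 [0.5443 0.1405 0.4009] [-2.661e+00  1.670e+00 -1.000e-03] [ 1.  -1.1 -0.6] 0.01 [ 0.02  0.29 -0.5   1.4   0.14  1.49 -1.59]
[-107.3 -114.8    1. ]
[-0.00054984 -0.00024305  0.22319035]
```

Call:
jog_arm(commands=[{"translation": [-27,-29,0],"turn": [0,0,0.11]},{"translation": [-54,-58,0],"turn": [0,0,0.22]},{"translation": [-81,-87,0],"turn": [0,0,0.22]},{"translation": [-107,-115,0],"turn": [0,0,0.22]},{"translation": [-107,-115,0],"turn": [0,0,0.22]},{"translation": [-107,-115,40],"turn": [0,0,0.22]},{"translation": [-107,-115,80],"turn": [0,0,0.22]},{"translation": [-107,-115,120],"turn": [0,0,0.22]},{"translation": [-107,-115,120],"turn": [0,0,0.22]}])

```text
clock: 3.45
position: [0.5975, 0.2823, 0.272]
ee_rot: [2.453, -1.943, -0.007]
force: [0.1, -0.8, -1.3]
width: 0.002
```

```bash
python3 st.py
python3 - <<'E'
from h import *
ims=[arm.get_image("scene")[60:260,260:460],arm.get_image("top")[60:260,10:210]]
for n in("scene","top"):
  for r in arm.landmark_of(n,"cycler_lid_edge"): print(n,r["at"],r["confidence"])
cv2.imwrite("pics/n.png",cv2.resize(np.hstack(ims),(800,400),interpolation=cv2.INTER_CUBIC))
E
```

```text
3.45 [0.5975 0.2823 0.272 ] [ 2.453 -1.943 -0.007] [ 0.1 -0.8 -1.3] 0.0 [-0.23  0.52 -0.47  1.36  0.23  1.32 -2.05]
[  -3.3   -2.8 -128. ]
[ 0.01274845 -0.00449541  0.00417554]
scene [384.9, 140.0] 0.78
top [82.4, 158.2] 0.93
```

View pics/n.png

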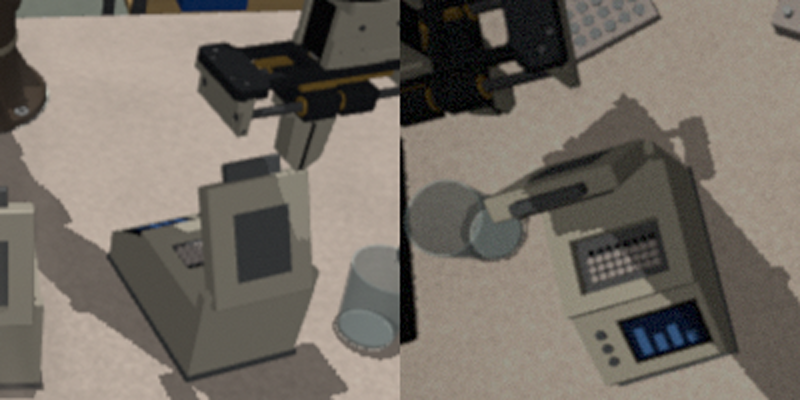

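Run:
```python
from h import *
s=arm.observe()
for n in("scene","top"): print(n,proj(n,s["position"]),proj(n,s["position"]+.0*ex))
(e1,d1),(e2,d2)=ray("scene",(385,140)),ray("top",(82.4,158.2))
t=np.linalg.lstsq(np.c_[d1,-d2],e2-e1,rcond=None)[0]
p=(e1+t[0]*d1+e2+t[1]*d2)/2
print(p,np.linalg.norm(e1+t[0]*d1-e2-t[1]*d2)); d=p-O; print("edge in machine",d@ex,d@ey,d[2])
d=s["position"]-O; print("tcp in machine",d@ex,d@ey,d[2])
```

```text
scene [411.54314852 136.68710683] [411.54314852 136.68710683]
top [ 56.18856849 107.98416752] [ 56.18856849 107.98416752]
[0.53630325 0.26875843 0.23220518] 0.0015520898884099623
edge in machine 0.038422281076081116 -0.0002921958964610709 0.23220518236585275
tcp in machine 0.1063676939783732 0.0017982214248282568 0.2840260510905454
```

Run:
```python
from h import *
s=arm.observe()
for a in (1.12,1,.9,.8,.7,.6,.5,.4,.3,.2,.1,0):
    print(a,shift(tcp(a),s))
```

```text
1.12 [-1.2 31.2 73.5]
1 [-1.2 44.2 77.7]
0.9 [-1.3 54.6 82.4]
0.8 [-1.3 64.5 88.1]
0.7 [-1.3 73.7 94.7]
0.6 [ -1.3  82.3 102.3]
0.5 [ -1.3  90.1 110.7]
0.4 [ -1.4  96.9 119.8]
0.3 [ -1.4 102.9 129.5]
0.2 [ -1.4 107.8 139.8]
0.1 [ -1.4 111.7 150.5]
0 [ -1.4 114.5 161.6]
```

Call:
jog_arm(commands=[{"translation": [0,0,35],"turn": [0,0,0]},{"translation": [0,0,70],"turn": [0,0,0]},{"translation": [0,10,73],"turn": [0,0,0]},{"translation": [0,20,73],"turn": [0,0,0]},{"translation": [0,28,73],"turn": [0,0,0]},{"translation": [0,33,74],"turn": [0,0,0]},{"translation": [0,38,76],"turn": [0,0,0]},{"translation": [0,44,78],"turn": [0,0,0]},{"translation": [0,49,80],"turn": [0,0,0]},{"translation": [0,54,82],"turn": [0,0,0]},{"translation": [0,54,82],"turn": [0,0,0]}])

```text
clock: 4.57
position: [0.5473, 0.2726, 0.1986]
ee_rot: [2.462, -1.95, -0.0]
force: [0.5, 0.0, 1.9]
width: 0.007
```

```bash
cat > chk.py <<'E'
from h import *
s=arm.observe(); d=s["position"]-O; print(s["clock"],"tcp m",(d@ex).round(4),(d@ey).round(4),d[2].round(4),s["force"].round(1))
arm.get_image("scene"); arm.get_image("top")
for q in("cycler_lid_edge","spare_lid_edge"):
    A,B=[arm.landmark_of(n,q) for n in("scene","top")]
    if not A or not B: print(q,"missing",A,B); continue
    (e1,d1),(e2,d2)=ray("scene",A[0]["at"]),ray("top",B[0]["at"])
    t=np.linalg.lstsq(np.c_[d1,-d2],e2-e1,rcond=None)[0]
    p=(e1+t[0]*d1+e2+t[1]*d2)/2; d=p-O
    print(q,p.round(3),"gap",np.linalg.norm(e1+t[0]*d1-e2-t[1]*d2).round(4),"mach",(d@ex).round(3),(d@ey).round(3),"angle",np.arctan2(d[2]-.1,.095-d@ex)-.063)
for a in (.9,.8,.7,.6,.5,.4,.3,.2,.1,0,-.03): print(a,shift(tcp(a),s))
E
python3 chk.py
```

```text
4.5667 tcp m 0.05 0.001 0.1986 [0.5 0.  1.9]
cycler_lid_edge [0.51  0.265 0.22 ] gap 0.0005 mach 0.012 0.002 angle 0.900610418640184
spare_lid_edge [0.581 0.002 0.244] gap 0.0007 mach 0.022 -0.27 angle 1.040787850287139
0.9 [-2.  -2.2 -2.8]
0.8 [-2.1  7.7  2.9]
0.7 [-2.1 16.9  9.6]
0.6 [-2.2 25.5 17.2]
0.5 [-2.2 33.2 25.6]
0.4 [-2.2 40.  34.7]
0.3 [-2.3 45.9 44.5]
0.2 [-2.3 50.8 54.8]
0.1 [-2.3 54.7 65.5]
0 [-2.3 57.4 76.6]
-0.03 [-2.3 58.  80. ]
```

Lid follows exactly as modelled (0.90 rad). Continue the arc.

Call:
jog_arm(commands=[{"translation": [0,8,3],"turn": [0,0,0]},{"translation": [0,13,6],"turn": [0,0,0]},{"translation": [0,17,10],"turn": [0,0,0]},{"translation": [0,21,13],"turn": [0,0,0]},{"translation": [0,25,17],"turn": [0,0,0]},{"translation": [0,29,21],"turn": [0,0,0]},{"translation": [0,33,26],"turn": [0,0,0]},{"translation": [0,37,30],"turn": [0,0,0]},{"translation": [0,40,35],"turn": [0,0,0]},{"translation": [0,43,40],"turn": [0,0,0]},{"translation": [0,46,44],"turn": [0,0,0]},{"translation": [0,46,44],"turn": [0,0,0]}])

```text
clock: 5.87
position: [0.5024, 0.2621, 0.1536]
ee_rot: [2.462, -1.95, -0.001]
force: [-0.4, 0.1, -0.7]
width: 0.001
```

```bash
python3 chk.py
```

```text
5.8667 tcp m 0.0039 0.0008 0.1536 [-0.4  0.1 -0.7]
cycler_lid_edge [0.457 0.251 0.146] gap 0.0032 mach -0.043 -0.0 angle 0.2571432257528397
spare_lid_edge [0.581 0.004 0.232] gap 0.0027 mach 0.022 -0.268 angle 1.0038004788571695
0.9 [ -2.  -48.2 -47.9]
0.8 [ -2.  -38.3 -42.1]
0.7 [ -2.  -29.1 -35.4]
0.6 [ -2.1 -20.6 -27.8]
0.5 [ -2.1 -12.9 -19.4]
0.4 [ -2.1  -6.  -10.3]
0.3 [-2.2 -0.1 -0.5]
0.2 [-2.2  4.8  9.8]
0.1 [-2.2  8.6 20.6]
0 [-2.2 11.3 31.6]
-0.03 [-2.2 11.9 35. ]
```

Call:
jog_arm(commands=[{"translation": [0,3,5],"turn": [0,0,0]},{"translation": [0,5,10],"turn": [0,0,0]},{"translation": [0,7,15],"turn": [0,0,0]},{"translation": [0,9,20],"turn": [0,0,0]},{"translation": [0,10,24],"turn": [0,0,0]},{"translation": [0,11,28],"turn": [0,0,0]},{"translation": [0,11,30],"turn": [0,0,0]},{"translation": [0,11,30],"turn": [0,0,0]},{"translation": [0,11,30],"turn": [0,0,0]}])

```text
clock: 6.92
position: [0.4926, 0.2597, 0.1245]
ee_rot: [2.462, -1.951, -0.0]
force: [0.1, -0.7, -0.2]
width: 0.003
```

```bash
python3 chk.py
```

```text
6.9167 tcp m -0.0062 0.0007 0.1245 [ 0.1 -0.7 -0.2]
cycler_lid_edge [0.453 0.249 0.109] gap 0.0003 mach -0.047 -0.0 angle 0.001664750989794156
spare_lid_edge [0.582 0.003 0.238] gap 0.0011 mach 0.023 -0.27 angle 1.029145949953
0.9 [ -2.  -58.3 -77. ]
0.8 [ -2.1 -48.4 -71.2]
0.7 [ -2.1 -39.2 -64.5]
0.6 [ -2.1 -30.7 -56.9]
0.5 [ -2.2 -22.9 -48.5]
0.4 [ -2.2 -16.1 -39.4]
0.3 [ -2.2 -10.2 -29.6]
0.2 [ -2.2  -5.3 -19.3]
0.1 [-2.3 -1.5 -8.6]
0 [-2.3  1.3  2.5]
-0.03 [-2.3  1.9  5.9]
```

Press down slowly to feel the stop.

Call:
jog_arm(commands=[{"translation": [0,0,1],"turn": [0,0,0]},{"translation": [0,0,2],"turn": [0,0,0]},{"translation": [0,0,3],"turn": [0,0,0]},{"translation": [0,0,3],"turn": [0,0,0]}])

```text
clock: 7.55
position: [0.4928, 0.2598, 0.1227]
ee_rot: [-2.462, 1.951, -0.001]
force: [-3.0, -2.4, 13.1]
width: 0.008
```

Call:
jog_arm(commands=[{"translation": [0,0,-10],"turn": [0,0,0]},{"translation": [0,0,-40],"turn": [0,0,0]},{"translation": [0,0,-80],"turn": [0,0,0]},{"translation": [0,0,-120],"turn": [0,0,0]},{"translation": [0,0,-150],"turn": [0,0,0]},{"translation": [0,0,-150],"turn": [0,0,0]},{"translation": [0,0,-150],"turn": [0,0,0]}])

```text
clock: 8.13
position: [0.4936, 0.2605, 0.2741]
ee_rot: [-2.459, 1.949, -0.003]
force: [0.7, -0.0, -0.4]
width: 0.009
```

```bash
python3 chk.py|head -3
python3 - <<'E'
from h import *
cv2.imwrite("pics/end.png",np.hstack([arm.get_image("scene")[80:300,200:500],arm.get_image("top")[80:300,0:300]]))
E
```

```text
8.1333 tcp m -0.0051 0.0013 0.2741 [ 0.7 -0.  -0.4]
cycler_lid_edge [0.454 0.244 0.109] gap 0.003 mach -0.047 -0.006 angle -0.0015379479760211645
spare_lid_edge [0.583 0.005 0.24 ] gap 0.0021 mach 0.025 -0.268 angle 1.0409746529995352
```

View pics/end.png

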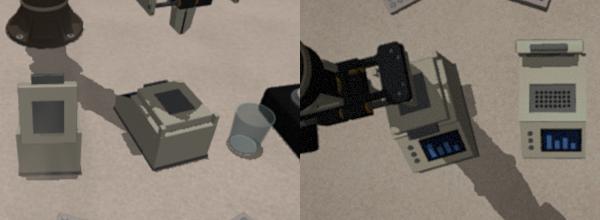

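The picture shows the loaded machine's lid lying flat and shut (crop about 175,100), the empty machine's lid still up (crop about 48,100), and the gripper well clear above.

```bash
python3 -c "
from cell import arm
print(arm.sign_off())"
```

```text
the job is handed in; nothing more can be done
None
```

The loaded cycler's lid is shut, the empty cycler's lid is still up, and I handed the job in at about 8 s of the 27 s allowed. I closed the lid by pushing it down along its arc with the shut fingertips, then pressed lightly and backed straight up.

- **Loaded lid:** the final camera estimate was about 0.00 rad. The press met a firm stop of about 13 N with the fingertips at 122.7 mm, against the 122 mm expected for a shut lid.
- **Empty lid:** its edge measured within about 5 mm of where it started, which is within the camera error, and the arm never went near it.
- **Robot:** it ended about 150 mm above the lid, touching nothing, with the wrist force reading about zero.

None of the final checks failed or disagreed. I did not measure lid speed directly, but the commanded push was only about 1 rad/s against the 4 rad/s limit. My first two move calls were refused over a missing field in the format, so the arm did not move on those.

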